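# Build and square a stepped packing pile for the press

## Robot

A 6-joint arm with a two-finger parallel gripper is mounted at the origin on the work surface. World frame = base frame: x ahead of the robot, y to its left, z up, the work surface at z = 0. Lengths are in m, angles in degrees, forces in N, time in s.
With the tool pointing down it reaches from about 0.35 to 0.925 m from the base axis. Payload 6.4 kg.
Tool frame: the origin (TCP) lies at the very end of the fingers, on their centre line; the grasp point (between the pads) lies env.grip_point_offset behind it (env.grip_point_offset is the distance from the TCP to the grasp point, in m); z points along the fingers, y is the line along which they close (so a half turn about z gives the same grasp; the last joint's range is limited). The gripper opens to 94 mm and grips with 3 to 60 N. Pads are 16 mm wide; open, the fingers measure 119 mm over their backs; the gripper's body (75 mm by 177 mm) begins 78 mm behind the grasp point.
Start: joints at [66.629, 14.043, 89.255, -0, 76.702, -9.975], TCP at [0.151, 0.632, 0.205] pointing down, gripper open.
Joint ranges: [-179.41, 179.41], [-58.25, 129.5], [7.25, 145.43], [-54.29, 234.29], [11.92, 165.04], [-157.13, 157.13]. Speed limits (degrees/s): [147.25, 147.25, 180, 180, 180, 180].

## Interface

Orientations are given as [roll, pitch, yaw] about the fixed x, y, z axes, in that order (R = Rz(yaw) Ry(pitch) Rx(roll)).
In Python, from workcell import env gives the robot as it stands.
- The arm moves only by the tool send_rows, never from a script. Its argument "motion" is one flat list of numbers, 7 for each row, row after row: the turn, a rotation vector about the world's x, y, z in degrees, then the shift along the world's x, y, z in m, then the closure, from -1 (fully open) to 1 (shut). In form: [wx, wy, wz, tx, ty, tz, fingers, wx, wy, wz, tx, ty, tz, fingers, ...]. A call has 1 to 10 rows; each row is the pose to reach, as a shift and turn from the pose commanded when the call began; what a row does not reach only later rows make up. A row lasts 1/10 s, in which the tool goes at most 50 mm and 8.59 degrees, less where a joint would pass 70% of its speed; a pose out of reach is approached as far as the arm can. A call with a gripper value outside its range is refused whole. The fingers move at their own pace and stop on an object; "grip_force" is the grip in N (left out, the last holds). Time passes only in rows, so rows that repeat a pose let the fingers close. It gives the time, the measured TCP pose, the force, the opening and the grip force at its end, in the units of the state.
- env.read_state(): the state, without advancing time (a new reading comes with each control period).
- env.read_camera(name): name is "scene" or "side" or "wrist"; returns the picture (384x512x3 uint8, red, green, blue); there is no depth.
- env.camera_info(name): a dict with "fx", "fy", "cx", "cy" (pixels), "xyz" and "orientation" of the camera in the world. Camera axes: x right, y up, looking along -z (the intrinsics and any distortion apply to the point x, -y, -z); pixel columns grow to the right and rows downward; lengths in m; the calibration is good to about 2 mm. The wrist camera is an equidistant fisheye: a pixel r from the principal point sees the ray r / f radians off the axis. A picture is of the moment at which its call begins: read the wrist's pose just before it. camera_info takes no time and is no camera call; for the wrist camera it gives the pose at the moment of the call.
- env.job_done(): hands the job in; it is judged then, once.
The state is a dict: "time": time; "joint_positions": joint angles; "joint_velocities": joint speeds; "joint_efforts": joint torques, N m; "position": TCP position; "ee_rot": TCP orientation; "wrist_force": force on the tool from outside, world axes, zero at the start; "moment": the same for the moment, N m; "opening": finger opening in m; "grasp_force": force on a finger pad.
Only numpy, scipy, OpenCV 4.12 (cv2) and the standard library are available. Lean on these libraries where they do the work, as an engineer would, in place of code of your own. Each camera call takes 0.05 s, during which the arm holds its last target. There are 200 camera calls.

## Task

Build a stepped packing pile on the riser of the squaring fixture from all the aluminium plates on the rubber mat (three or four of them), longest at the bottom and shortest on top, lengths along the riser and centred on it endways: after laying a plate, press down on top of it with a good 15 N close to its end nearer the robot and then close to its far end, to feel that it lies flat and does not rock, before adding the next. When the pile is complete, press the spring pedal right down to its stop so that the pusher squares the plates against the fence pins, then let the pedal come up and leave the pile flat and square there. Do not knock over the oil bottle.

Things in the scene. Friction and masses are not known exactly. Their poses are not given: they have to be found in the camera images.
- fixture: fixed grey fixture, 200 mm (its x) by 360 mm (its y), bed 12 mm thick; origin under its middle. On it a steel riser bar (150 mm along x, 34 mm wide, top 40 mm above the bench, at y +81 mm), two round fence pins beyond it in +y, two pusher prongs before it, and the pedal on the -y half. Pins and prongs: x +-34 mm, 10 mm wide, tops 92 mm above the bench; fingers pass in the 58 mm gap of each pair
- seat (a point): top of the riser (40 mm above the bench, fixture x 0, y +85 mm): centre of the squared-up plates; axes as the fixture's. With the pedal up, the space for the 50 mm wide plates reaches from y -41.5 mm (prongs) to +25.5 mm (pin faces) of this point: lay each plate with its length along x and its centre at about y -8 mm
- pusher (a joint): fork with the two prongs, driven by the pedal: 0 open, slides toward the fence pins (fixture +y) by 0.016 m with the pedal at its stop, leaving a space 51 mm wide, which squares the plates against the pins
- pedal (a joint): spring pedal: 0 up, 0.26 rad at its stop; springs back. Steel treadle 155 by 80 mm, hinge along fixture y at x +72 mm, y -100 mm, 36 mm above the bench; up, its free end (fixture -x) is raised 0.30 rad, about 80 mm above the bench. It takes about 4 N at the pad to start and 8 to 16 N to reach the stop, where the pad has sunk about 32 mm
- pedal_pad (a point): point on the top of the pedal's black rubber tread (60 by 74 mm), 125 mm from the hinge, where to press down; moves with the pedal
- plate160: largest packing plate: flat aluminium bar 160 mm (its x) by 50 mm (its y) by 10 mm thick, a dark hole near each end, up to 0.26 kg; origin at the centre of its underside; starts on the 3 mm thick black rubber mat
- plate140: second largest packing plate: flat aluminium bar 140 mm (its x) by 50 mm (its y) by 10 mm thick, a dark hole near each end, up to 0.26 kg; origin at the centre of its underside; starts on the 3 mm thick black rubber mat; may be absent
- plate120: third largest packing plate: flat aluminium bar 120 mm (its x) by 50 mm (its y) by 10 mm thick, a dark hole near each end, up to 0.26 kg; origin at the centre of its underside; starts on the 3 mm thick black rubber mat; may be absent
- plate100: smallest packing plate: flat aluminium bar 100 mm (its x) by 50 mm (its y) by 10 mm thick, a dark hole near each end, up to 0.26 kg; origin at the centre of its underside; starts on the 3 mm thick black rubber mat; may be absent
- oil: black oil bottle, 60 mm diameter, 150 mm tall, standing behind; origin at its foot; leave it standing
Not all that is in view belongs to the job. Leave any purple or turquoise look-alike of the plate160 alone.

How it is judged (in metres and radians):
On the way, in this order (a step that is already met when the one before it is completed fails the run):
1. the 160 mm plate, flat in its place and centred endways, is pressed down by the fingers within 40 mm of its near end and bears on what is under it with over 9 N (x of plate160 in the frame of seat between -0.012 and 0.012 m and y of plate160 in the frame of seat between -0.02 and 0.004 m and z of plate160 in the frame of seat between -0.004 and 0.036 m and angle between plate160's own z axis and vertical below 0.04 rad and ((y of fixture in the frame of plate160 below 0 m and x of the grasp point in the frame of plate160 below -0.04 m) or (y of fixture in the frame of plate160 above 0 m and x of the grasp point in the frame of plate160 above 0.04 m)) and contact force between the fingers and plate160 above 3 N and contact force between plate160 and fixture above 9 N), for 0.15 s.
2. the 160 mm plate, flat in its place and centred endways, is pressed down by the fingers within 40 mm of its far end and bears on what is under it with over 9 N (x of plate160 in the frame of seat between -0.012 and 0.012 m and y of plate160 in the frame of seat between -0.02 and 0.004 m and z of plate160 in the frame of seat between -0.004 and 0.036 m and angle between plate160's own z axis and vertical below 0.04 rad and ((y of fixture in the frame of plate160 below 0 m and x of the grasp point in the frame of plate160 above 0.04 m) or (y of fixture in the frame of plate160 above 0 m and x of the grasp point in the frame of plate160 below -0.04 m)) and contact force between the fingers and plate160 above 3 N and contact force between plate160 and fixture above 9 N), for 0.15 s.
3. the 140 mm plate, flat in its place and centred endways, is pressed down by the fingers within 40 mm of its near end and bears on what is under it with over 9 N (x of plate140 in the frame of seat between -0.012 and 0.012 m and y of plate140 in the frame of seat between -0.02 and 0.004 m and z of plate140 in the frame of seat between -0.004 and 0.036 m and angle between plate140's own z axis and vertical below 0.04 rad and ((y of fixture in the frame of plate140 below 0 m and x of the grasp point in the frame of plate140 below -0.03 m) or (y of fixture in the frame of plate140 above 0 m and x of the grasp point in the frame of plate140 above 0.03 m)) and contact force between the fingers and plate140 above 3 N and (contact force between plate140 and plate160 above 9 N or contact force between plate140 and fixture above 9 N)), for 0.15 s.
4. the 140 mm plate, flat in its place and centred endways, is pressed down by the fingers within 40 mm of its far end and bears on what is under it with over 9 N (x of plate140 in the frame of seat between -0.012 and 0.012 m and y of plate140 in the frame of seat between -0.02 and 0.004 m and z of plate140 in the frame of seat between -0.004 and 0.036 m and angle between plate140's own z axis and vertical below 0.04 rad and ((y of fixture in the frame of plate140 below 0 m and x of the grasp point in the frame of plate140 above 0.03 m) or (y of fixture in the frame of plate140 above 0 m and x of the grasp point in the frame of plate140 below -0.03 m)) and contact force between the fingers and plate140 above 3 N and (contact force between plate140 and plate160 above 9 N or contact force between plate140 and fixture above 9 N)), for 0.15 s.
5. the 120 mm plate, flat in its place and centred endways, is pressed down by the fingers within 40 mm of its near end and bears on what is under it with over 9 N (x of plate120 in the frame of seat between -0.012 and 0.012 m and y of plate120 in the frame of seat between -0.02 and 0.004 m and z of plate120 in the frame of seat between -0.004 and 0.036 m and angle between plate120's own z axis and vertical below 0.04 rad and ((y of fixture in the frame of plate120 below 0 m and x of the grasp point in the frame of plate120 below -0.02 m) or (y of fixture in the frame of plate120 above 0 m and x of the grasp point in the frame of plate120 above 0.02 m)) and contact force between the fingers and plate120 above 3 N and (contact force between plate120 and plate160 above 9 N or contact force between plate120 and plate140 above 9 N or contact force between plate120 and fixture above 9 N)), for 0.15 s.
6. the 120 mm plate, flat in its place and centred endways, is pressed down by the fingers within 40 mm of its far end and bears on what is under it with over 9 N (x of plate120 in the frame of seat between -0.012 and 0.012 m and y of plate120 in the frame of seat between -0.02 and 0.004 m and z of plate120 in the frame of seat between -0.004 and 0.036 m and angle between plate120's own z axis and vertical below 0.04 rad and ((y of fixture in the frame of plate120 below 0 m and x of the grasp point in the frame of plate120 above 0.02 m) or (y of fixture in the frame of plate120 above 0 m and x of the grasp point in the frame of plate120 below -0.02 m)) and contact force between the fingers and plate120 above 3 N and (contact force between plate120 and plate160 above 9 N or contact force between plate120 and plate140 above 9 N or contact force between plate120 and fixture above 9 N)), for 0.15 s.
7. the 100 mm plate, flat in its place and centred endways, is pressed down by the fingers within 40 mm of its near end and bears on what is under it with over 9 N (x of plate100 in the frame of seat between -0.012 and 0.012 m and y of plate100 in the frame of seat between -0.02 and 0.004 m and z of plate100 in the frame of seat between -0.004 and 0.036 m and angle between plate100's own z axis and vertical below 0.04 rad and ((y of fixture in the frame of plate100 below 0 m and x of the grasp point in the frame of plate100 below -0.01 m) or (y of fixture in the frame of plate100 above 0 m and x of the grasp point in the frame of plate100 above 0.01 m)) and contact force between the fingers and plate100 above 3 N and (contact force between plate100 and plate160 above 9 N or contact force between plate100 and plate140 above 9 N or contact force between plate100 and plate120 above 9 N or contact force between plate100 and fixture above 9 N)), for 0.15 s.
8. the 100 mm plate, flat in its place and centred endways, is pressed down by the fingers within 40 mm of its far end and bears on what is under it with over 9 N (x of plate100 in the frame of seat between -0.012 and 0.012 m and y of plate100 in the frame of seat between -0.02 and 0.004 m and z of plate100 in the frame of seat between -0.004 and 0.036 m and angle between plate100's own z axis and vertical below 0.04 rad and ((y of fixture in the frame of plate100 below 0 m and x of the grasp point in the frame of plate100 above 0.01 m) or (y of fixture in the frame of plate100 above 0 m and x of the grasp point in the frame of plate100 below -0.01 m)) and contact force between the fingers and plate100 above 3 N and (contact force between plate100 and plate160 above 9 N or contact force between plate100 and plate140 above 9 N or contact force between plate100 and plate120 above 9 N or contact force between plate100 and fixture above 9 N)), for 0.15 s.
9. with the pile complete, the pedal is pressed to its stop (beyond 0.24 rad) (value of joint pedal above 0.24 rad and x of plate160 in the frame of seat between -0.012 and 0.012 m and y of plate160 in the frame of seat between -0.02 and 0.004 m and z of plate160 in the frame of seat between -0.004 and 0.036 m and angle between each of plate160, plate140, plate120, plate100's own z axis and vertical below 0.04 rad and x of plate140 in the frame of seat between -0.012 and 0.012 m and y of plate140 in the frame of seat between -0.02 and 0.004 m and z of plate140 in the frame of seat between -0.004 and 0.036 m and x of plate120 in the frame of seat between -0.012 and 0.012 m and y of plate120 in the frame of seat between -0.02 and 0.004 m and z of plate120 in the frame of seat between -0.004 and 0.036 m and x of plate100 in the frame of seat between -0.012 and 0.012 m and y of plate100 in the frame of seat between -0.02 and 0.004 m and z of plate100 in the frame of seat between -0.004 and 0.036 m), for 0.2 s.
At the end, for the whole second after the job is handed in: All plates lie flat (0.04 rad) in one pile on the riser, longest lowest, each shorter one above; centred endways within 12 mm, within 3.5 mm of the squared position at the fence pins, in line within 0.06 rad, at rest; pedal up again (below 0.05 rad) (value of joint pedal below 0.05 rad and x of plate160 in the frame of seat between -0.012 and 0.012 m and y of plate160 in the frame of seat between -0.0035 and 0.0035 m and z of plate160 in the frame of seat between -0.004 and 0.036 m and angle between each of plate160, plate140, plate120, plate100's own z axis and vertical below 0.04 rad and angle between the x axis of each of plate160, plate140, plate120, plate100 and the x axis of fixture, either way round below 0.06 rad and linear speed of each of plate160, plate140, plate120, plate100 below 0.02 m/s and x of plate140 in the frame of seat between -0.012 and 0.012 m and y of plate140 in the frame of seat between -0.0035 and 0.0035 m and z of plate140 in the frame of seat between -0.004 and 0.036 m and z of each of plate140, plate120, plate100 in the frame of plate160 above 0.007 m and x of plate120 in the frame of seat between -0.012 and 0.012 m and y of plate120 in the frame of seat between -0.0035 and 0.0035 m and z of plate120 in the frame of seat between -0.004 and 0.036 m and z of each of plate120, plate100 in the frame of plate140 above 0.007 m and x of plate100 in the frame of seat between -0.012 and 0.012 m and y of plate100 in the frame of seat between -0.0035 and 0.0035 m and z of plate100 in the frame of seat between -0.004 and 0.036 m and z of plate100 in the frame of plate120 above 0.007 m); the robot touches nothing.
It fails at once if the oil bottle is knocked over (angle between oil's own z axis and vertical above 0.6 rad).
Of plate140, plate120, plate100 only 2 to 3 are there at a start; the rules pass over those that are not, and their reading is None.
At some moment in a run one of plate160, plate140, plate120, plate100 may be knocked a few centimetres aside while the robot is not near it.
It also fails if it takes over 210 s, if anything falls off the work surface, if the arm or the gripper's body presses on something with over 40 N, if the wrist force passes 120 N, or if a joint passes its speed limit or range.

## Working session

There is one attempt and no reset: what is moved stays moved. The work goes in short steps, Python scripts to look and compute and a tool call to move; the robot and the scene stay as the last step left them, time stands still between calls to the robot, and variables do not carry over. Pictures are saved under pics/ and viewed, at most 14 in all, crops included, and the job is handed in when it is done.

Besides the shell and the picture viewer there is one more tool, called as a command line: name --argument value ..., lists and objects as JSON in quotes. send_rows: Moves the arm, as the interface text tells. Its arguments: {"type":"object","properties":{"motion":{"type":"array","items":{"type":"number"}},"grip_force":{"type":"number"}},"required":["motion"]}

```bash
ls; mkdir -p pics; python3 - <<'E'
from workcell import env
import cv2,numpy as np
s=env.read_state()
for k in s: print(k,np.round(s[k],4))
print(env.grip_point_offset)
for n in("scene","side","wrist"):
    print(n,env.camera_info(n)); im=env.read_camera(n); cv2.imwrite(f"pics/a_{n}.png",im[:,:,::-1])
E
```

```text
pics
time 0.0
joint_positions [ 6.66256e+01  1.40830e+01  8.93224e+01 -4.00000e-04  7.67029e+01
 -9.97440e+00]
joint_velocities [ 0.0148  0.069  -0.0136  0.0576  0.0227  0.0387]
joint_efforts [-0.00000e+00 -4.15843e+01 -3.14595e+01  6.85000e-02  3.32000e-02
 -1.00000e-04]
position [0.1504 0.6318 0.2044]
ee_rot [-1.798932e+02 -1.840000e-02  1.666001e+02]
wrist_force [-0.372   1.3603 -0.1901]
moment [-0.027   0.0799  0.034 ]
grasp_force 0.0
opening 0.0939
0.0188
scene {'fx': 457.64548398607843, 'fy': 457.64548398607843, 'cx': 263.91960929680766, 'cy': 191.29105131916327, 'xyz': array([ 1.55446409, -0.48374223,  1.07873275]), 'orientation': array([51.14017942, -0.58226539, 60.04093   ])}
side {'fx': 417.84867536940516, 'fy': 417.84867536940516, 'cx': 250.61839791462862, 'cy': 190.9079539901346, 'xyz': array([ 0.40912546, -0.60435674,  0.91708174]), 'orientation': array([41.9488219 ,  0.33348115, -8.22127265])}
wrist {'fx': 297.3186396354542, 'fy': 297.3186396354542, 'cx': 254.4481820959416, 'cy': 193.81323009002048, 'xyz': array([0.07723412, 0.64837719, 0.38200711]), 'orientation': array([-15.00065305,   0.10934977,  76.61841348])}
```

View pics/a_scene.png

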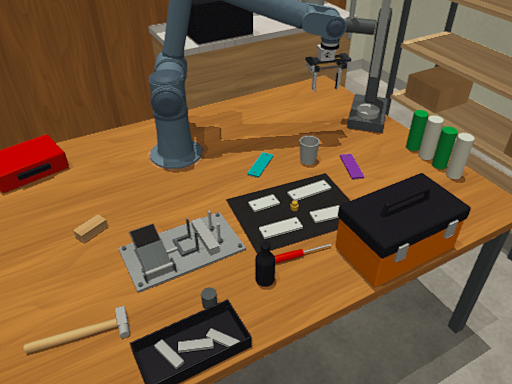

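View pics/a_side.png

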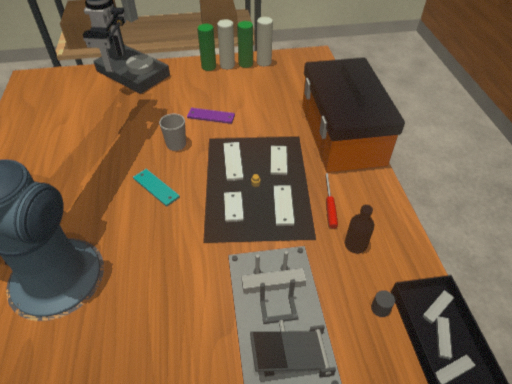

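View pics/a_wrist.png

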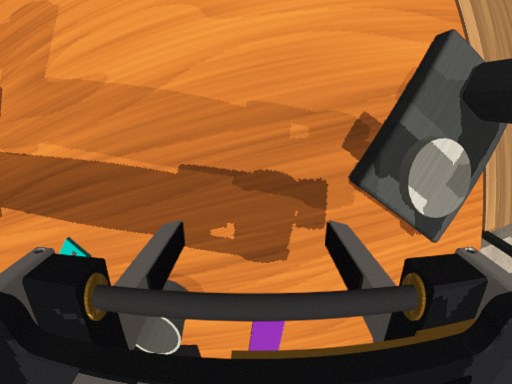

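The side view shows four plates on the mat at about (233,160), (279,160), (233,206) and (284,205). The fixture is at about (285,315), with the riser at (273,280) and the black pad at (272,350). The oil bottle is at (360,230). I'll measure these next.

```bash
cat > h.py <<'E'
from workcell import env
import cv2,numpy as np
from scipy.spatial.transform import Rotation as R
def ray(info,u,v,fish=False):
    p=np.stack([(np.atleast_1d(u)-info['cx'])/info['fx'],(np.atleast_1d(v)-info['cy'])/info['fy']],-1).astype(float)
    if fish:
        r=np.linalg.norm(p,axis=-1,keepdims=True)+1e-12
        d=np.concatenate([p/r*np.sin(r),np.cos(r)],-1)
    else: d=np.concatenate([p,np.ones_like(p[:,:1])],-1)
    d=d*[1,-1,-1]
    return d@R.from_euler('xyz',info['orientation'],degrees=True).as_matrix().T
def onz(info,u,v,z,fish=False):
    d=ray(info,u,v,fish); c=info['xyz']
    return c+d*((z-c[2])/d[:,2])[:,None]
def proj(info,P):
    q=(np.atleast_2d(P)-info['xyz'])@R.from_euler('xyz',info['orientation'],degrees=True).as_matrix()
    q=q*[1,-1,-1]; return np.stack([info['cx']+info['fx']*q[:,0]/q[:,2],info['cy']+info['fy']*q[:,1]/q[:,2]],-1)
def rect(cnt,info,z,fish=False):
    c=cnt.reshape(-1,2).astype(float); P=onz(info,c[:,0],c[:,1],z,fish)[:,:2]
    (cx,cy),(w,h),a=cv2.minAreaRect((P*1000).astype(np.float32))
    if w<h: w,h,a=h,w,a+90
    return cx/1e3,cy/1e3,w,h,(a+90)%180-90
def whites(im,box,thr=170,amin=200):
    u0,v0,u1,v1=box; m=np.zeros(im.shape[:2],np.uint8)
    s=im[v0:v1,u0:u1].astype(int); m[v0:v1,u0:u1]=((s.min(2)>thr)&(np.ptp(s,axis=2)<40))*255
    cs,_=cv2.findContours(m,cv2.RETR_EXTERNAL,cv2.CHAIN_APPROX_NONE)
    return [c for c in cs if cv2.contourArea(c)>amin]
E
python3 - <<'E'
from h import *
for n,box in(("side",(205,135,315,240)),("scene",(228,172,345,245))):
    im=cv2.imread(f"pics/a_{n}.png"); i=env.camera_info(n)
    for c in whites(im,box): print(n,np.round(rect(c,i,.013),3),c.reshape(-1,2).mean(0))
im=cv2.imread("pics/a_side.png"); print(im[280,260:290:6], im[160,225:240:3])
cv2.imwrite("pics/fx.png",cv2.resize(im[235:384,215:350],None,fx=4,fy=4,interpolation=cv2.INTER_CUBIC))
im=cv2.imread("pics/a_scene.png")
cv2.imwrite("pics/fx2.png",cv2.resize(im[195:295,110:255],None,fx=5,fy=5,interpolation=cv2.INTER_CUBIC))
E
```

```text
side [ 0.463  0.154 95.047 47.756 86.354] [233.0875 205.5125]
side [  0.604   0.14  133.95   47.734  82.558] [283.03636364 203.71818182]
side [  0.625   0.322 109.472  46.148  79.912] [278.35164835 159.59340659]
side [  0.483   0.34  153.534  47.783  87.678] [232.6  159.55]
scene [6.07000e-01 1.39000e-01 1.39304e+02 4.87520e+01 8.26060e+01] [279.82417582 226.92307692]
scene [  0.627   0.318 110.364  48.476  79.336] [324.78787879 212.93939394]
scene [  0.466   0.154 100.437  48.795  86.367] [263.6984127 202.       ]
scene [  0.485   0.339 157.859  48.21   87.449] [308.8        189.47058824]
[[151 166 167]
 [150 164 166]
 [150 165 167]
 [149 164 166]
 [146 160 161]] [[178 192 188]
 [187 210 205]
 [187 208 205]
 [190 211 206]
 [190 208 205]]
```

View pics/fx.png

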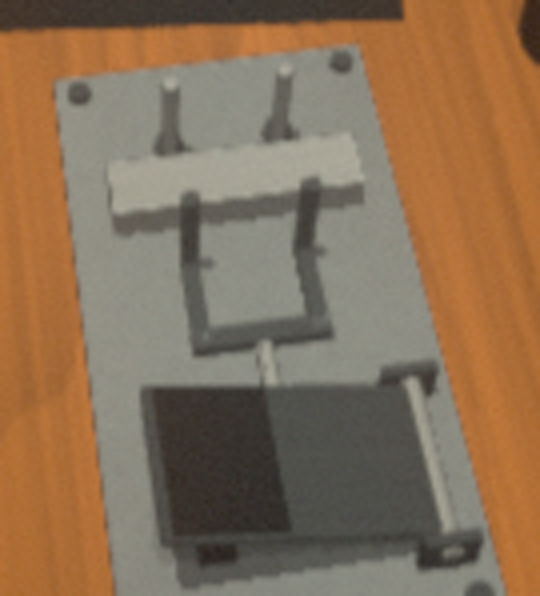

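View pics/fx2.png

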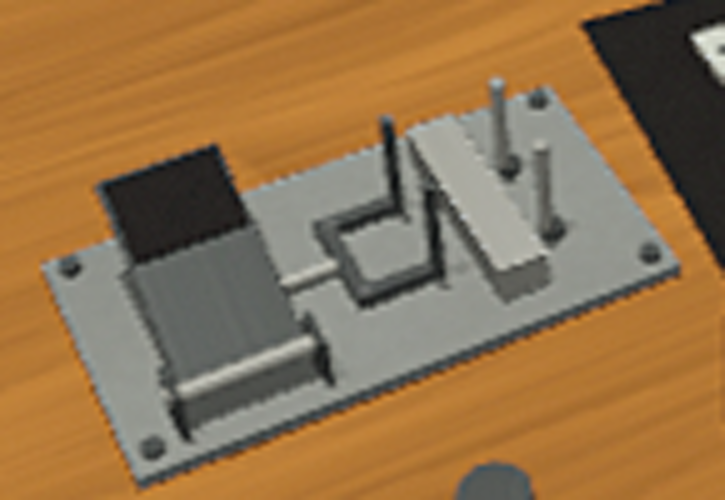

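All four plates are there. The crops show the fixture bed corners, the pin tops and the riser top, so I'll work out the fixture frame from those.

```bash
python3 - <<'E'
from h import *
s=env.camera_info("side"); c=env.camera_info("scene")
S=lambda L:np.array(L)/4+[215,235]-.375
C=lambda L:np.array(L)/5+[110,195]-.4
# fixture-frame model points, (scene crop pixel)
def fit(info,px,mod):
    P=np.array([onz(info,p[0],p[1],m[2])[0,:2] for p,m in zip(px,mod)]); M=np.array(mod)[:,:2]
    a=P-P.mean(0); b=M-M.mean(0)
    th=np.arctan2((b[:,0]*a[:,1]-b[:,1]*a[:,0]).sum(),(b*a).sum()); r=np.array([[np.cos(th),-np.sin(th)],[np.sin(th),np.cos(th)]])
    t=P.mean(0)-r@M.mean(0); print(np.round(t,4),np.degrees(th),np.round(1e3*(P-(M@r.T+t)),1).tolist())
    print(' seat',t+r@[0,.085],'lay',t+r@[0,.077],'pad',t+r@[-.05,-.1])
# scene: bed corners, riser top corners, pin tops
ym=.081
fit(c,C([(45,262),(548,88),(680,265),(143,478),(407,130),(455,113),(548,250),(500,270),(497,83),(541,146)]),
 [(-.1,-.18,.012),(-.1,.18,.012),(.1,.18,.012),(.1,-.18,.012),(-.075,ym-.017,.04),(-.075,ym+.017,.04),(.075,ym+.017,.04),(.075,ym-.017,.04),(-.034,.1155,.092),(.034,.1155,.092)])
fit(s,S([(55,82),(357,45),(110,160),(352,133),(170,82),(284,68)]),
 [(-.1,.18,.012),(.1,.18,.012),(-.075,ym+.017,.04),(.075,ym+.017,.04),(-.034,.1155,.092),(.034,.1155,.092)])
E
```

```text
[ 0.5333 -0.186 ] -0.4088885985052176 [[-0.1, 2.1], [2.9, -3.3], [-0.1, -2.3], [0.2, 3.4], [0.2, -0.1], [0.1, 0.7], [-2.8, 0.6], [-1.6, 1.0], [0.4, -0.8], [0.8, -1.3]]
 seat [ 0.53391677 -0.10099106] lay [ 0.53385968 -0.10899086] pad [ 0.48259781 -0.28562953]
[ 0.5303 -0.1874] -0.3621080705709565 [[0.9, -2.0], [-1.6, -1.3], [2.3, 2.1], [-0.5, 0.1], [-0.4, 0.4], [-0.7, 0.6]]
 seat [ 0.53081775 -0.10244094] lay [ 0.53076719 -0.11044078] pad [ 0.47964956 -0.28712125]
```

send_rows --motion '[0,0,-79,0.334,-0.292,0,-1,0,0,-79,0.334,-0.292,0,-1,0,0,-79,0.334,-0.292,0,-1,0,0,-79,0.334,-0.292,0,-1,0,0,-79,0.334,-0.292,0,-1,0,0,-79,0.334,-0.292,0,-1,0,0,-79,0.334,-0.292,0,-1,0,0,-79,0.334,-0.292,0,-1,0,0,-79,0.334,-0.292,0,-1,0,0,-79,0.334,-0.292,0,-1]'

```text
time: 1.15
position: [0.4878, 0.3369, 0.2052]
ee_rot: [180.0, 0.0, 87.1]
wrist_force: [0.0, -0.1, -0.2]
opening: 0.0937
grasp_force: 0.0
```

```bash
python3 - <<'E'
from h import *
s=env.read_state(); print(s['position'],s['ee_rot'])
i=env.camera_info("wrist"); im=env.read_camera("wrist")[:,:,::-1]; cv2.imwrite("pics/w1.png",im)
for c in whites(im,(0,0,512,384),150,400): print(np.round(rect(c,i,.013,True),3),c.reshape(-1,2).mean(0))
E
```

```text
[0.4877955  0.33690657 0.2052159 ] [1.79965580e+02 4.59439970e-02 8.70993253e+01]
[ 0.466  0.183 50.429 44.853 -2.463] [244.73109244 279.66386555]
[ 0.603  0.183 58.339 38.419 84.141] [333.1        278.01111111]
[  0.625   0.322 120.516  51.113  79.35 ] [357.67510549 179.36708861]
[  0.483   0.341 158.505  49.37   87.744] [251.16772152 169.13291139]
[  0.259   0.464 100.049  99.769  86.079] [85.16393443 95.2568306 ]
```

View pics/w1.png

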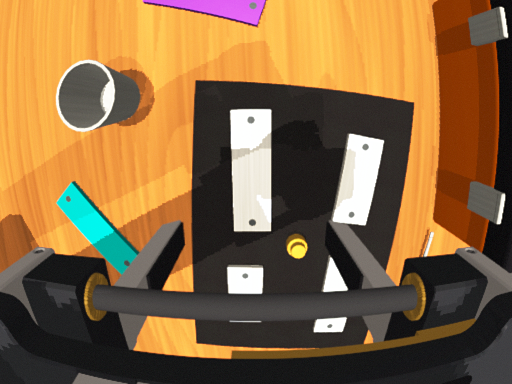

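The wrist view confirms plate160 at pixel (251,169), which is world (0.483,0.341), with plate120 at (0.625,0.322). Next I go down and grip.

send_rows --motion '[0,0,0.6,-0.005,0.004,-0.05,-1,0,0,0.6,-0.005,0.004,-0.1,-1,0,0,0.6,-0.005,0.004,-0.15,-1,0,0,0.6,-0.005,0.004,-0.185,-1,0,0,0.6,-0.005,0.004,-0.199,-1,0,0,0.6,-0.005,0.004,-0.199,-1,0,0,0.6,-0.005,0.004,-0.199,1,0,0,0.6,-0.005,0.004,-0.199,1,0,0,0.6,-0.005,0.004,-0.199,1,0,0,0.6,-0.005,0.004,-0.199,1]' --grip_force 30

```text
time: 2.2
position: [0.4799, 0.3446, 0.0071]
ee_rot: [179.9, -0.0, 88.2]
wrist_force: [0.7, 0.0, -0.8]
opening: 0.0651
grasp_force: 0.0
```

send_rows --motion '[0,0,0,0,0,0,1,0,0,0,0,0,0.02,1,0,0,0,0,0,0.06,1,0,0,0,0,0,0.11,1,0,0,0,0,0,0.16,1]'

```text
time: 2.7
position: [0.479, 0.344, 0.1678]
ee_rot: [-179.9, 0.0, 88.2]
wrist_force: [1.3, -0.3, -0.4]
opening: 0.0255
grasp_force: 0.0
```

The fingers close slowly, at about 0.08 m/s, so I lifted too early. I'll open them and look again.

send_rows --motion '[0,0,0,0.003,-0.003,0,-1,0,0,0,0.003,-0.003,0,-1,0,0,0,0.003,-0.003,0,-1,0,0,0,0.003,-0.003,0,-1,0,0,0,0.003,-0.003,0,-1,0,0,0,0.003,-0.003,0,-1,0,0,0,0.003,-0.003,0,-1,0,0,0,0.003,-0.003,0,-1]'

```text
time: 3.5
position: [0.4825, 0.3413, 0.1662]
ee_rot: [-180.0, 0.0, 88.2]
wrist_force: [-0.9, -0.4, -0.7]
opening: 0.0859
grasp_force: 0.0
```

```bash
cat > w.py <<'E'
from h import *
import sys
z=float(sys.argv[1]); thr=int(sys.argv[2]) if len(sys.argv)>2 else 150
s=env.read_state(); print(np.round(s['position'],4),np.round(s['ee_rot'],2),s['opening'],s['time'])
i=env.camera_info("wrist"); im=env.read_camera("wrist")[:,:,::-1]; cv2.imwrite("pics/w%05d.png"%(s['time']*100),im)
for c in whites(im,(0,0,512,384),thr,400): print(np.round(rect(c,i,z,True),3),c.reshape(-1,2).mean(0).round())
E
python3 w.py .013
```

```text
[0.4825 0.3413 0.1662] [-1.7998e+02  1.0000e-02  8.8210e+01] 0.08592522690088952 3.5
[ 0.462  0.124 51.021 37.687 -1.493] [246. 330.]
[ 0.6    0.109 63.842 52.159 84.472] [337. 333.]
[  0.625   0.322 120.293  51.115  79.339] [372. 190.]
[  0.479   0.34  158.45   50.004  87.918] [251. 179.]
[  0.254   0.464 103.309 103.203  86.594] [72. 94.]
```

send_rows --motion '[0,0,0,-0.0035,-0.001,-0.05,-1,0,0,0,-0.0035,-0.001,-0.1,-1,0,0,0,-0.0035,-0.001,-0.14,-1,0,0,0,-0.0035,-0.001,-0.16,-1,0,0,0,-0.0035,-0.001,-0.16,1,0,0,0,-0.0035,-0.001,-0.16,1,0,0,0,-0.0035,-0.001,-0.16,1,0,0,0,-0.0035,-0.001,-0.16,1,0,0,0,-0.0035,-0.001,-0.16,1,0,0,0,-0.0035,-0.001,-0.16,1]'

```text
time: 4.55
position: [0.4791, 0.3403, 0.0066]
ee_rot: [180.0, -0.0, 88.2]
wrist_force: [2.0, -0.4, 1.5]
opening: 0.05
grasp_force: 28.6
```

send_rows --motion '[0,0,0,0,0,0,1,0,0,0,0,0,0,1,0,0,0,0,0,0,1,0,0,0,0,0,0,1]'

```text
time: 4.95
position: [0.4791, 0.3404, 0.0066]
ee_rot: [180.0, -0.0, 88.2]
wrist_force: [-0.9, 0.4, 2.1]
opening: 0.0493
grasp_force: 30.0
```

send_rows --motion '[0,0,0,0,0,0.03,1,0,0,0,0,0,0.08,1,0,0,0,0,0,0.13,1,0,0,0,0,0,0.16,1,0,0,-8,0.005,-0.04,0.16,1,0,0,-16,0.01,-0.08,0.16,1,0,0,-24,0.015,-0.12,0.16,1,0,0,-32,0.02,-0.16,0.16,1,0,0,-40,0.025,-0.2,0.16,1,0,0,-48,0.03,-0.24,0.16,1]'

```text
time: 5.95
position: [0.5085, 0.0988, 0.1657]
ee_rot: [-180.0, 0.0, 39.9]
wrist_force: [0.1, -0.9, -1.9]
opening: 0.05
grasp_force: 30.0
```

send_rows --motion '[0,0,-8,0.005,-0.04,0,1,0,0,-16,0.01,-0.08,0,1,0,0,-24,0.015,-0.12,0,1,0,0,-32,0.02,-0.16,0,1,0,0,-40.6,0.0225,-0.19,0,1,0,0,-40.6,0.0225,-0.21,0,1,0,0,-40.6,0.0225,-0.21,0,1,0,0,-40.6,0.0225,-0.21,0,1]'

```text
time: 6.75
position: [0.531, -0.1094, 0.1657]
ee_rot: [-179.9, 0.1, -0.4]
wrist_force: [0.2, 0.2, -2.5]
opening: 0.0495
grasp_force: 30.0
```

```bash
python3 w.py .166 120; cp pics/w00*.png /tmp; ls pics
```

```text
[ 0.531  -0.1094  0.1657] [-1.7994e+02  7.0000e-02 -4.3000e-01] 0.04946025650288272 6.75
[ 0.454 -0.11  50.09  13.513 89.171] [255. 327.]
[5.3100e-01 3.0000e-02 5.4003e+01 2.7407e+01 8.6396e+01] [ 69. 231.]
[ 0.605 -0.215 47.037  5.233 89.554] [412. 124.]
[6.0500e-01 2.2000e-02 7.4734e+01 2.7019e+01 8.2683e+01] [ 66. 129.]
[ 5.8900e-01 -5.9000e-02  7.3141e+01  2.4255e+01 -2.0388e+01] [178. 141.]
[  0.553  -0.166 162.171 132.881  89.805] [331. 173.]
[ 0.666 -0.29  47.731 16.163 -1.79 ] [492.  54.]
a_scene.png
a_side.png
a_wrist.png
fx.png
fx2.png
w00350.png
w00675.png
w1.png
```

View pics/w00675.png

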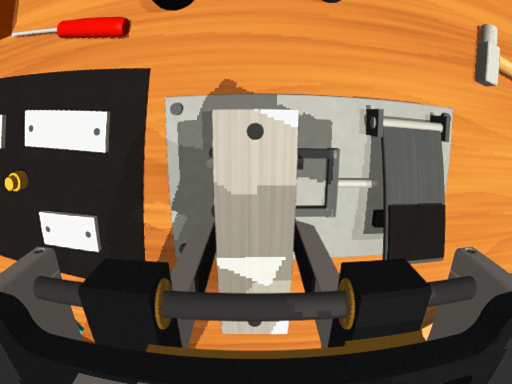

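The held plate runs from row 109 (far end) to row 334 (near end), and the bed's far corners are at (165,97) and (452,108). I'll check both positions.

```bash
python3 - <<'E'
from h import *
i=env.camera_info("wrist")
print(onz(i,[255,255],[109.5,334],.172,True).round(4))
P=onz(i,[165,452],[97,108],.012,True);print(P.round(4), np.linalg.norm(P[0]-P[1]),np.degrees(np.arctan2(*(P[0]-P[1])[:2])))
E
```

```text
[[ 0.6098 -0.1108  0.172 ]
 [ 0.4518 -0.11    0.172 ]]
[[ 0.6312 -0.0095  0.012 ]
 [ 0.6301 -0.3648  0.012 ]] 0.35527132486187 0.17662944212025522
```

send_rows --motion '[0,0,0,0,0,-0.05,1,0,0,0,0,0,-0.09,1,0,0,0,0,0,-0.11,1,0,0,0,0,0,-0.117,1,0,0,0,0,0,-0.12,1,0,0,0,0,0,-0.122,1,0,0,0,0,0,-0.1225,1,0,0,0,0,0,-0.1225,1]'

```text
time: 7.6
position: [0.5325, -0.1099, 0.0452]
ee_rot: [180.0, -0.1, -0.4]
wrist_force: [-0.1, -0.5, -1.8]
opening: 0.0492
grasp_force: 30.0
```

send_rows --motion '[0,0,0,0,0,0,0,0,0,0,0,0,0,0,0,0,0,0,0,0,-0.2,0,0,0,0,0,0,-0.4,0,0,0,0,0,0,-0.6,0,0,0,0,0,0,-0.6,0,0,0,0,0,0,-0.6,0,0,0,0,0,0.03,-0.6,0,0,0,0,0,0.07,-0.6,0,0,0,0,0,0.1,-0.6]'

```text
time: 8.6
position: [0.532, -0.1098, 0.146]
ee_rot: [180.0, -0.1, -0.4]
wrist_force: [0.5, 0.3, 0.6]
opening: 0.0752
grasp_force: 0.0
```

send_rows --motion '[0,0,0,-0.03,0,0,1,0,0,0,-0.06,0,0,1,0,0,0,-0.06,0,0,1,0,0,0,-0.06,0,0,1,0,0,0,-0.06,0,0,1,0,0,0,-0.06,0,0,1,0,0,0,-0.06,0,-0.03,1,0,0,0,-0.06,0,-0.06,1,0,0,0,-0.06,0,-0.08,1,0,0,0,-0.06,0,-0.085,1]'

```text
time: 9.6
position: [0.4702, -0.1088, 0.0564]
ee_rot: [-179.9, 0.3, -0.4]
wrist_force: [-0.3, 0.4, 0.1]
opening: 0.0008
grasp_force: 0.0
```

send_rows --motion '[0,0,0,0,0,-0.003,1,0,0,0,0,0,-0.005,1,0,0,0,0,0,-0.007,1,0,0,0,0,0,-0.007,1]'

```text
time: 10.0
position: [0.4721, -0.1099, 0.0526]
ee_rot: [180.0, -0.1, -0.4]
wrist_force: [0.2, -0.2, -0.3]
opening: 0.0006
grasp_force: 0.0
```

```bash
python3 w.py .05 120; python3 -c "
from workcell import env
s=env.read_state();print(s['wrist_force'],s['position'])"
```

```text
[ 0.4721 -0.1099  0.0526] [ 1.7997e+02 -7.0000e-02 -3.9000e-01] 0.0006272771760454244 10.0
[ 0.478  0.091 51.89  41.497 86.213] [ 18. 220.]
[5.9100e-01 6.5000e-02 5.7085e+01 4.1124e+01 8.2315e+01] [23. 77.]
[ 0.606 -0.281 75.068 18.075 89.634] [480.  54.]
[ 5.34000e-01 -1.48000e-01  2.40404e+02  1.62455e+02  8.97340e+01] [287. 143.]
[0.36876458 0.75339132 1.38557267] [ 0.47205029 -0.10987066  0.05257838]
```

View pics/w01000.png

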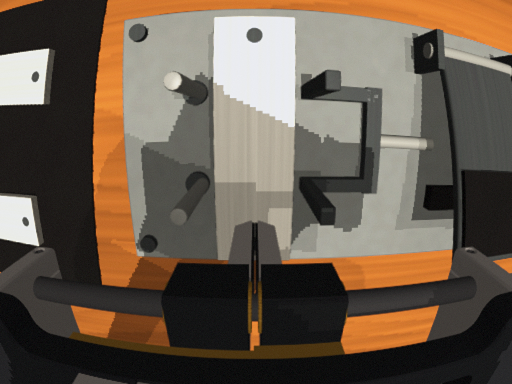

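send_rows --motion '[0,0,0,0,0,-0.002,1,0,0,0,0,0,-0.0035,1,0,0,0,0,0,-0.0035,1]'

```text
time: 10.35
position: [0.4722, -0.1099, 0.0502]
ee_rot: [180.0, -0.0, -0.4]
wrist_force: [-3.8, 2.5, 11.5]
opening: 0.0004
grasp_force: 6.1
```

The plate lies on the riser, columns 213–297, between the pins and the prongs. The fingers are touching at 11.5 N, so I press a little more.

send_rows --motion '[0,0,0,0,0,-0.0008,1,0,0,0,0,0,-0.0008,1,0,0,0,0,0,-0.0008,1]'

```text
time: 10.65
position: [0.4722, -0.1099, 0.0501]
ee_rot: [180.0, 0.0, -0.4]
wrist_force: [-6.6, 2.1, 17.4]
opening: 0.0004
grasp_force: 9.0
```

send_rows --motion '[0,0,0,0,0,0,1,0,0,0,0,0,0.03,1,0,0,0,0.04,0,0.03,1,0,0,0,0.08,0,0.03,1,0,0,0,0.12,0,0.03,1,0,0,0,0.12,0,0.015,1,0,0,0,0.12,0,0.006,1,0,0,0,0.12,0,0.003,1,0,0,0,0.12,0,0.001,1,0,0,0,0.12,0,0.0005,1]'

```text
time: 11.65
position: [0.5903, -0.1091, 0.0502]
ee_rot: [-179.9, 0.1, -0.4]
wrist_force: [-7.8, 3.5, 18.4]
opening: 0.0004
grasp_force: 9.5
```

send_rows --motion '[0,0,0,0,0,-0.0005,1,0,0,0,0,0,-0.0005,1,0,0,0,0,0,-0.0005,1]'

```text
time: 11.95
position: [0.5902, -0.1091, 0.0501]
ee_rot: [-179.9, 0.1, -0.4]
wrist_force: [-8.6, 3.4, 18.6]
opening: 0.0003
grasp_force: 9.5
```

```bash
python3 - <<'E'
from h import *
print(onz(env.camera_info("side"),[358,367],[250,208],0),onz(env.camera_info("side"),[367],[208],.15))
E
```

```text
[[ 0.76957752 -0.03489456  0.        ]
 [ 0.83930972  0.09862354  0.        ]] [[ 0.7689478  -0.01635753  0.15      ]]
```

send_rows --motion '[0,0,0,0,0,0.04,0,0,0,0,0,0,0.08,-1,0,0,0,0,0,0.119,-1,0,0,8,0.002,0.035,0.119,-1,0,0,16,0.004,0.07,0.119,-1,0,0,24,0.006,0.105,0.119,-1,0,0,32,0.008,0.14,0.119,-1,0,0,40,0.01,0.175,0.119,-1,0,0,48,0.012,0.21,0.119,-1,0,0,56,0.014,0.245,0.119,-1]'

```text
time: 12.95
position: [0.6037, 0.1362, 0.1655]
ee_rot: [-179.9, 0.1, 55.9]
wrist_force: [0.3, -0.5, 0.5]
opening: 0.0771
grasp_force: 0.0
```

send_rows --motion '[0,0,8,0,0.004,0,-1,0,0,16,0,0.004,0,-1,0,0,24,0,0.004,0,-1,0,0,27,0,0.004,0,-1,0,0,27,0,0.004,0,-1,0,0,27,0,0.004,0,-1,0,0,27,0,0.004,0,-1]'

```text
time: 13.65
position: [0.605, 0.1391, 0.1663]
ee_rot: [-180.0, 0.0, 82.5]
wrist_force: [0.5, 0.1, 0.9]
opening: 0.0941
grasp_force: 0.0
```

```bash
python3 w.py .013
```

```text
[0.605  0.1391 0.1663] [-1.7996e+02  1.0000e-02  8.2540e+01] 0.09412014263089025 13.65
[ 0.601 -0.091 64.976 58.354 -7.893] [274. 331.]
[ 4.98000e-01 -7.90000e-02  1.28444e+02  7.52530e+01 -1.07000e+00] [197. 330.]
[ 0.465  0.155 99.718 50.797 86.623] [139. 183.]
[  0.605   0.14  139.353  49.926  82.559] [255. 178.]
[ 9.81000e-01  8.30000e-02  3.35554e+02  7.83700e+01 -8.28960e+01] [502. 172.]
[ 0.623  0.306 88.503 50.471 79.497] [251.  36.]
```

send_rows --motion '[0,0,0,0,0.001,-0.05,-1,0,0,0,0,0.001,-0.1,-1,0,0,0,0,0.001,-0.14,-1,0,0,0,0,0.001,-0.16,-1,0,0,0,0,0.001,-0.16,1,0,0,0,0,0.001,-0.16,1,0,0,0,0,0.001,-0.16,1,0,0,0,0,0.001,-0.16,1,0,0,0,0,0.001,-0.16,1,0,0,0,0,0.001,-0.16,1]'

```text
time: 14.7
position: [0.6056, 0.1403, 0.0068]
ee_rot: [180.0, -0.0, 82.6]
wrist_force: [1.4, -0.4, 1.2]
opening: 0.0495
grasp_force: 28.5
```

send_rows --motion '[0,0,0,0,0,0,1,0,0,0,0,0,0,1,0,0,0,0,0,0,1,0,0,0,0,0,0.03,1,0,0,0,0,0,0.08,1,0,0,0,0,0,0.13,1,0,0,0,0,0,0.16,1,0,0,-8,-0.007,-0.023,0.16,1,0,0,-16,-0.014,-0.046,0.16,1,0,0,-24,-0.021,-0.07,0.16,1]'

```text
time: 15.7
position: [0.5838, 0.0699, 0.1662]
ee_rot: [-180.0, 0.0, 58.3]
wrist_force: [0.6, -1.1, -2.9]
opening: 0.0493
grasp_force: 30.0
```

send_rows --motion '[0,0,-8,-0.007,-0.023,0,1,0,0,-16,-0.014,-0.046,0,1,0,0,-24,-0.021,-0.069,0,1,0,0,-32,-0.028,-0.092,0,1,0,0,-40,-0.035,-0.115,0,1,0,0,-48,-0.042,-0.138,0,1,0,0,-56,-0.049,-0.161,0,1,0,0,-59,-0.053,-0.18,0,1,0,0,-59,-0.053,-0.18,0,1,0,0,-59,-0.053,-0.18,0,1]'

```text
time: 16.7
position: [0.5313, -0.1094, 0.1661]
ee_rot: [-180.0, 0.0, -0.4]
wrist_force: [-0.1, 0.8, -2.6]
opening: 0.0492
grasp_force: 30.0
```

```bash
python3 w.py .172; python3 - <<'E'
from h import *
s=env.read_state();print(s['grasp_force'],s['opening'])
E
```

```text
[ 0.5313 -0.1094  0.1661] [-1.7995e+02  4.0000e-02 -3.9000e-01] 0.04916603687103042 16.7
[  0.504  -0.11   48.425  28.523 -88.987] [258. 273.]
[5.3300e-01 2.5000e-02 5.1979e+01 2.6254e+01 8.6425e+01] [ 69. 231.]
[ 0.538 -0.165 59.973 52.49  17.915] [346. 220.]
[  0.579  -0.115  67.776  66.979 -75.644] [256. 166.]
[  0.589  -0.178 129.589  58.118  89.631] [377. 127.]
[ 0.586 -0.071 65.764 24.658 -0.308] [178. 141.]
[ 0.665 -0.285 46.317 13.301 -7.143] [492.  55.]
29.999333024024963 0.04956633068025388
```

send_rows --motion '[0,0,0,0,0,-0.05,1,0,0,0,0,0,-0.085,1,0,0,0,0,0,-0.102,1,0,0,0,0,0,-0.108,1,0,0,0,0,0,-0.111,1,0,0,0,0,0,-0.1125,1,0,0,0,0,0,-0.1125,1,0,0,0,0,0,-0.1125,1]'

```text
time: 17.55
position: [0.5324, -0.1099, 0.0553]
ee_rot: [180.0, -0.1, -0.4]
wrist_force: [0.5, 0.8, -2.2]
opening: 0.0497
grasp_force: 30.0
```

send_rows --motion '[0,0,0,0,0,0,0,0,0,0,0,0,0,0,0,0,0,0,0,0,-0.2,0,0,0,0,0,0,-0.4,0,0,0,0,0,0,-0.6,0,0,0,0,0,0,-0.6,0,0,0,0,0,0,-0.6,0,0,0,0,0,0.03,-0.6,0,0,0,0,0,0.07,-0.6,0,0,0,0,0,0.1,-0.6]'

```text
time: 18.55
position: [0.532, -0.1098, 0.1562]
ee_rot: [180.0, -0.1, -0.4]
wrist_force: [-0.6, -0.2, -0.2]
opening: 0.075
grasp_force: 0.0
```

send_rows --motion '[0,0,0,-0.03,0,0,1,0,0,0,-0.05,0,0,1,0,0,0,-0.05,0,0,1,0,0,0,-0.05,0,0,1,0,0,0,-0.05,0,0,1,0,0,0,-0.05,0,0,1,0,0,0,-0.05,0,-0.03,1,0,0,0,-0.05,0,-0.06,1,0,0,0,-0.05,0,-0.08,1,0,0,0,-0.05,0,-0.085,1]'

```text
time: 19.55
position: [0.4801, -0.1088, 0.0665]
ee_rot: [-179.9, 0.3, -0.4]
wrist_force: [-0.2, 0.0, -0.1]
opening: 0.0006
grasp_force: 0.0
```

```bash
python3 w.py .06 180; ls -t pics|head -1
```

```text
[ 0.4801 -0.1088  0.0665] [-179.87    0.27   -0.38] 0.000642354898130592 19.55
[ 0.483  0.091 65.002 39.092 86.242] [ 23. 222.]
[ 0.58  -0.112 56.46  48.997 -0.3  ] [259.  73.]
w01955.png
```

View pics/w01955.png

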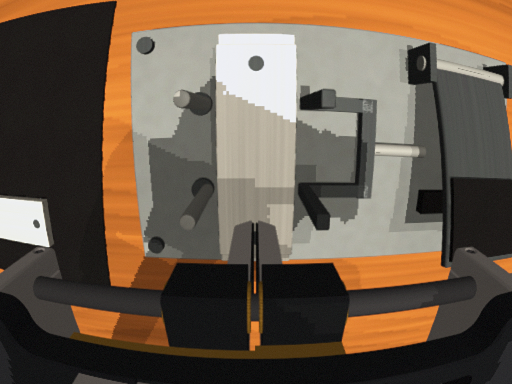

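plate140 sits square on plate160, with the 160's step showing at row 35. Now I press.

send_rows --motion '[0,0,0,0,0,-0.004,1,0,0,0,0,0,-0.007,1,0,0,0,0,0,-0.009,1,0,0,0,0,0,-0.0105,1,0,0,0,0,0,-0.0113,1,0,0,0,0,0,-0.0113,1,0,0,0,0,0,-0.0113,1,0,0,0,0,0,-0.0113,1]'

```text
time: 20.4
position: [0.4823, -0.11, 0.0602]
ee_rot: [180.0, -0.0, -0.4]
wrist_force: [-5.7, 2.8, 12.8]
opening: 0.0007
grasp_force: 6.6
```

send_rows --motion '[0,0,0,0,0,0,1,0,0,0,0,0,0.03,1,0,0,0,0.035,0,0.03,1,0,0,0,0.07,0,0.03,1,0,0,0,0.1,0,0.03,1,0,0,0,0.1,0,0.015,1,0,0,0,0.1,0,0.006,1,0,0,0,0.1,0,0.003,1,0,0,0,0.1,0,0.001,1,0,0,0,0.1,0,0,1]'

```text
time: 21.4
position: [0.58, -0.1091, 0.0601]
ee_rot: [-179.9, 0.2, -0.4]
wrist_force: [-10.4, 4.6, 23.3]
opening: 0.0005
grasp_force: 11.9
```

send_rows --motion '[0,0,0,0,0,0,1,0,0,0,0,0,0,1,0,0,0,0,0,0,1]'

```text
time: 21.7
position: [0.58, -0.1091, 0.0602]
ee_rot: [-179.9, 0.2, -0.4]
wrist_force: [-9.8, 3.6, 18.3]
opening: 0.0007
grasp_force: 9.3
```

```bash
python3 - <<'E'
from h import *
i=env.camera_info("side")
print(onz(i,[328,306],[166,100],0).round(3),onz(env.camera_info("scene"),[338],[245],0).round(3))
E
```

```text
[[0.775 0.28  0.   ]
 [0.786 0.625 0.   ]] [[0.763 0.266 0.   ]]
```

send_rows --motion '[0,0,0,0,0,0.04,0,0,0,0,0,0,0.08,-1,0,0,0,0,0,0.109,-1,0,0,8,0.004,0.04,0.109,-1,0,0,16,0.008,0.08,0.109,-1,0,0,24,0.012,0.12,0.109,-1,0,0,32,0.016,0.16,0.109,-1,0,0,40,0.02,0.2,0.109,-1,0,0,48,0.024,0.24,0.109,-1,0,0,56,0.028,0.28,0.109,-1]'

```text
time: 22.7
position: [0.608, 0.1714, 0.1659]
ee_rot: [-179.9, 0.1, 55.9]
wrist_force: [0.8, -0.8, -0.3]
opening: 0.0772
grasp_force: 0.0
```

```bash
python3 w.py .013
```

```text
[0.608  0.1714 0.1659] [-1.7992e+02  7.0000e-02  5.5910e+01] 0.0772172710660569 22.7
[ 5.19000e-01 -4.40000e-02  1.80168e+02  5.95550e+01 -3.39520e+01] [289. 334.]
[ 0.467  0.184 50.372 42.364 -2.686] [153. 234.]
[  0.626   0.321 120.117  50.842  79.27 ] [193.  66.]
[9.94000e-01 1.07000e-01 2.25571e+02 1.48507e+02 7.32930e+01] [494.  62.]
```

send_rows --motion '[0,0,8,0.005,0.05,0,-1,0,0,16,0.01,0.1,0,-1,0,0,23.5,0.0155,0.1515,0,-1,0,0,23.5,0.0155,0.1515,0,-1,0,0,23.5,0.0155,0.1515,-0.05,-1,0,0,23.5,0.0155,0.1515,-0.1,-1,0,0,23.5,0.0155,0.1515,-0.14,-1,0,0,23.5,0.0155,0.1515,-0.16,-1,0,0,23.5,0.0155,0.1515,-0.16,-1,0,0,23.5,0.0155,0.1515,-0.16,0]'

```text
time: 23.75
position: [0.6253, 0.321, 0.0075]
ee_rot: [180.0, -0.0, 79.0]
wrist_force: [0.1, 0.2, 0.8]
opening: 0.0891
grasp_force: 0.0
```

send_rows --motion '[0,0,0,0,0,0,1,0,0,0,0,0,0,1,0,0,0,0,0,0,1,0,0,0,0,0,0,1,0,0,0,0,0,0,1,0,0,0,0,0,0,1,0,0,0,0,0,0,1,0,0,0,0,0,0,1,0,0,0,0,0,0,1,0,0,0,0,0,0,1]'

```text
time: 24.75
position: [0.6252, 0.3218, 0.007]
ee_rot: [180.0, -0.0, 79.1]
wrist_force: [-0.3, 0.7, 1.3]
opening: 0.0496
grasp_force: 30.0
```

send_rows --motion '[0,0,0,0,0,0.03,1,0,0,0,0,0,0.08,1,0,0,0,0,0,0.13,1,0,0,0,0,0,0.16,1,0,0,-8,-0.009,-0.04,0.16,1,0,0,-16,-0.018,-0.08,0.16,1,0,0,-24,-0.027,-0.12,0.16,1,0,0,-32,-0.036,-0.16,0.16,1,0,0,-40,-0.045,-0.2,0.16,1,0,0,-48,-0.054,-0.24,0.16,1]'

```text
time: 25.75
position: [0.5701, 0.0805, 0.1663]
ee_rot: [-180.0, 0.0, 30.8]
wrist_force: [0.1, 0.1, -2.0]
opening: 0.05
grasp_force: 30.0
```

send_rows --motion '[0,0,-8,-0.01,-0.045,0,1,0,0,-16,-0.02,-0.09,0,1,0,0,-24,-0.03,-0.135,0,1,0,0,-31.5,-0.0395,-0.18,0,1,0,0,-31.5,-0.0395,-0.1915,0,1,0,0,-31.5,-0.0395,-0.1915,0,1,0,0,-31.5,-0.0395,-0.1915,0,1]'

```text
time: 26.45
position: [0.5316, -0.1087, 0.1665]
ee_rot: [-179.9, 0.0, -0.3]
wrist_force: [-0.2, 0.9, -1.5]
opening: 0.0493
grasp_force: 30.0
```

send_rows --motion '[0,0,0,0,0,-0.04,1,0,0,0,0,0,-0.075,1,0,0,0,0,0,-0.092,1,0,0,0,0,0,-0.098,1,0,0,0,0,0,-0.101,1,0,0,0,0,0,-0.1025,1,0,0,0,0,0,-0.1025,1,0,0,0,0,0,-0.1025,1]'

```text
time: 27.25
position: [0.5324, -0.1099, 0.0654]
ee_rot: [180.0, -0.1, -0.4]
wrist_force: [-0.3, 1.0, -0.4]
opening: 0.0496
grasp_force: 30.0
```

send_rows --motion '[0,0,0,0,0,0,0,0,0,0,0,0,0,0,0,0,0,0,0,0,-0.2,0,0,0,0,0,0,-0.4,0,0,0,0,0,0,-0.6,0,0,0,0,0,0,-0.6,0,0,0,0,0,0,-0.6,0,0,0,0,0,0.03,-0.6,0,0,0,0,0,0.07,-0.6,0,0,0,0,0,0.1,-0.6]'

```text
time: 28.25
position: [0.532, -0.1098, 0.1664]
ee_rot: [180.0, -0.1, -0.4]
wrist_force: [0.8, 0.1, -0.4]
opening: 0.0751
grasp_force: 0.0
```

send_rows --motion '[0,0,0,-0.03,0,0,1,0,0,0,-0.04,0,0,1,0,0,0,-0.04,0,0,1,0,0,0,-0.04,0,0,1,0,0,0,-0.04,0,0,1,0,0,0,-0.04,0,0,1,0,0,0,-0.04,0,-0.03,1,0,0,0,-0.04,0,-0.06,1,0,0,0,-0.04,0,-0.08,1,0,0,0,-0.04,0,-0.085,1]'

```text
time: 29.25
position: [0.4899, -0.1088, 0.0765]
ee_rot: [-179.9, 0.3, -0.4]
wrist_force: [0.5, -0.1, -0.8]
opening: 0.0012
grasp_force: 0.0
```

```bash
python3 w.py .07 180; ls -t pics|head -1
```

```text
[ 0.4899 -0.1088  0.0765] [-179.86    0.28   -0.39] 0.001205610319685363 29.25
[ 0.489  0.088 73.505 37.587 86.488] [ 26. 226.]
[ 0.583 -0.111 49.513 46.278 89.76 ] [261.  81.]
w02925.png
```

View pics/w02925.png

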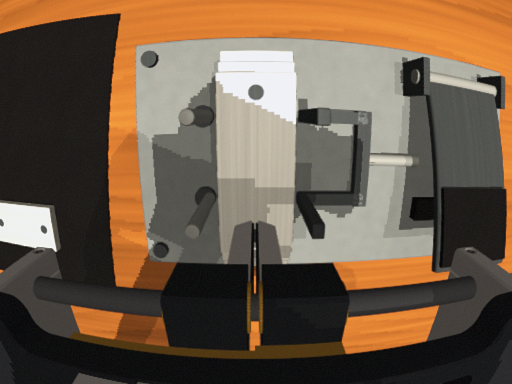

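send_rows --motion '[0,0,0,0,0,-0.004,1,0,0,0,0,0,-0.007,1,0,0,0,0,0,-0.009,1,0,0,0,0,0,-0.0105,1,0,0,0,0,0,-0.0117,1,0,0,0,0,0,-0.0117,1,0,0,0,0,0,-0.0117,1,0,0,0,0,0,-0.0117,1]'

```text
time: 30.1
position: [0.4923, -0.11, 0.0702]
ee_rot: [180.0, -0.0, -0.4]
wrist_force: [-6.1, 2.3, 14.3]
opening: 0.0005
grasp_force: 7.0
```

The three plates step evenly, with edges at rows 51, 61 and 72. I hold the press a little harder, then do the far end.

send_rows --motion '[0,0,0,0,0,-0.0003,1,0,0,0,0,0,-0.0003,1,0,0,0,0,0,0.03,1,0,0,0,0.04,0,0.03,1,0,0,0,0.08,0,0.03,1,0,0,0,0.08,0,0.015,1,0,0,0,0.08,0,0.006,1,0,0,0,0.08,0,0.003,1,0,0,0,0.08,0,0.001,1,0,0,0,0.08,0,0,1]'

```text
time: 31.1
position: [0.5704, -0.1092, 0.0701]
ee_rot: [-179.9, 0.2, -0.4]
wrist_force: [-9.8, 4.0, 23.8]
opening: 0.0003
grasp_force: 11.7
```

send_rows --motion '[0,0,0,0,0,0,1,0,0,0,0,0,0,1,0,0,0,0,0,0,1]'

```text
time: 31.4
position: [0.5704, -0.1092, 0.0702]
ee_rot: [-179.9, 0.1, -0.4]
wrist_force: [-8.9, 4.2, 18.0]
opening: 0.0007
grasp_force: 9.2
```

send_rows --motion '[0,0,0,0,0,0.04,0,0,0,0,0,0,0.08,-1,0,0,0,0,0,0.099,-1,0,0,8,-0.01,0.025,0.099,-1,0,0,16,-0.02,0.05,0.099,-1,0,0,24,-0.03,0.075,0.099,-1,0,0,32,-0.04,0.1,0.099,-1,0,0,40,-0.05,0.125,0.099,-1,0,0,48,-0.06,0.15,0.099,-1,0,0,56,-0.07,0.175,0.099,-1]'

```text
time: 32.4
position: [0.4996, 0.0661, 0.1658]
ee_rot: [-179.9, 0.0, 55.9]
wrist_force: [0.6, 1.2, 0.4]
opening: 0.0769
grasp_force: 0.0
```

```bash
python3 w.py .013
```

```text
[0.4996 0.0661 0.1658] [-1.7992e+02  5.0000e-02  5.5900e+01] 0.07692340594183482 32.4
[  0.456  -0.179  89.264  60.228 -33.912] [325. 331.]
[ 5.32000e-01 -7.60000e-02  1.97139e+02  1.39851e+02 -4.75000e-01] [339. 238.]
[ 0.465  0.154 99.519 50.825 86.756] [186. 136.]
```

send_rows --motion '[0,0,8,-0.01,0.03,0,-1,0,0,16,-0.02,0.06,0,-1,0,0,24,-0.0365,0.089,0,-1,0,0,31,-0.0365,0.089,0,-1,0,0,31,-0.0365,0.089,-0.05,-1,0,0,31,-0.0365,0.089,-0.1,-1,0,0,31,-0.0365,0.089,-0.14,-1,0,0,31,-0.0365,0.089,-0.16,-1,0,0,31,-0.0365,0.089,-0.16,-1,0,0,31,-0.0365,0.089,-0.16,0]'

```text
time: 33.45
position: [0.4638, 0.1538, 0.0059]
ee_rot: [-179.9, 0.0, 86.5]
wrist_force: [-0.4, -0.5, -0.6]
opening: 0.0888
grasp_force: 0.0
```

send_rows --motion '[0,0,0,0,0,0,1,0,0,0,0,0,0,1,0,0,0,0,0,0,1,0,0,0,0,0,0,1,0,0,0,0,0,0,1,0,0,0,0,0,0,1,0,0,0,0,0,0,1,0,0,0,0,0,0,1,0,0,0,0,0,0,1,0,0,0,0,0,0,1]'

```text
time: 34.45
position: [0.4651, 0.1543, 0.0067]
ee_rot: [-180.0, 0.0, 86.6]
wrist_force: [-1.8, -0.6, 2.1]
opening: 0.0495
grasp_force: 30.0
```

send_rows --motion '[0,0,0,0,0,0.03,1,0,0,0,0,0,0.08,1,0,0,0,0,0,0.13,1,0,0,0,0,0,0.16,1,0,0,-8,0.006,-0.024,0.16,1,0,0,-16,0.012,-0.048,0.16,1,0,0,-24,0.018,-0.072,0.16,1,0,0,-32,0.024,-0.096,0.16,1,0,0,-40,0.03,-0.12,0.16,1,0,0,-48,0.036,-0.144,0.16,1]'

```text
time: 35.45
position: [0.501, 0.0094, 0.1661]
ee_rot: [-180.0, 0.0, 38.3]
wrist_force: [0.5, 0.4, -1.0]
opening: 0.0494
grasp_force: 30.0
```

send_rows --motion '[0,0,-8,0.006,-0.025,0,1,0,0,-16,0.012,-0.05,0,1,0,0,-24,0.018,-0.075,0,1,0,0,-32,0.024,-0.1,0,1,0,0,-39,0.0305,-0.12,0,1,0,0,-39,0.0305,-0.12,0,1,0,0,-39,0.0305,-0.12,0,1,0,0,-39,0.0305,-0.12,0,1]'

```text
time: 36.25
position: [0.5312, -0.1087, 0.1662]
ee_rot: [-180.0, 0.0, -0.3]
wrist_force: [0.1, -0.3, -1.5]
opening: 0.0495
grasp_force: 30.0
```

send_rows --motion '[0,0,0,0,0,-0.04,1,0,0,0,0,0,-0.065,1,0,0,0,0,0,-0.082,1,0,0,0,0,0,-0.088,1,0,0,0,0,0,-0.091,1,0,0,0,0,0,-0.0925,1,0,0,0,0,0,-0.0925,1,0,0,0,0,0,-0.0925,1]'

```text
time: 37.05
position: [0.5322, -0.1099, 0.0751]
ee_rot: [180.0, -0.1, -0.4]
wrist_force: [0.4, -0.9, -1.0]
opening: 0.0495
grasp_force: 30.0
```

send_rows --motion '[0,0,0,0,0,0,0,0,0,0,0,0,0,0,0,0,0,0,0,0,-0.2,0,0,0,0,0,0,-0.4,0,0,0,0,0,0,-0.6,0,0,0,0,0,0,-0.6,0,0,0,0,0,0,-0.6,0,0,0,0,0,0.03,-0.6,0,0,0,0,0,0.07,-0.6,0,0,0,0,0,0.1,-0.6]'

```text
time: 38.05
position: [0.532, -0.1098, 0.1762]
ee_rot: [180.0, -0.1, -0.4]
wrist_force: [0.6, -0.3, 0.1]
opening: 0.0748
grasp_force: 0.0
```

send_rows --motion '[0,0,0,-0.03,0,0,1,0,0,0,-0.03,0,0,1,0,0,0,-0.03,0,0,1,0,0,0,-0.03,0,0,1,0,0,0,-0.03,0,0,1,0,0,0,-0.03,0,0,1,0,0,0,-0.03,0,-0.03,1,0,0,0,-0.03,0,-0.06,1,0,0,0,-0.03,0,-0.08,1,0,0,0,-0.03,0,-0.085,1]'

```text
time: 39.05
position: [0.4999, -0.1088, 0.0863]
ee_rot: [-179.9, 0.3, -0.4]
wrist_force: [0.0, 0.3, -0.5]
opening: 0.0011
grasp_force: 0.0
```

```bash
python3 w.py .08 180; ls -t pics|head -1
```

```text
[ 0.4999 -0.1088  0.0863] [-179.87    0.28   -0.39] 0.0011104913034621037 39.05
[ 0.588 -0.113 46.352 35.463 89.969] [262.  89.]
w03904.png
```

View pics/w03904.png

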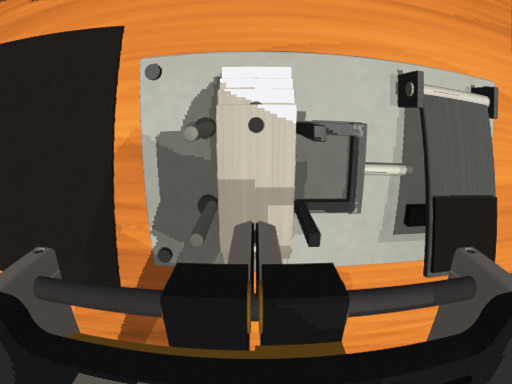

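send_rows --motion '[0,0,0,0,0,-0.004,1,0,0,0,0,0,-0.007,1,0,0,0,0,0,-0.009,1,0,0,0,0,0,-0.0105,1,0,0,0,0,0,-0.012,1,0,0,0,0,0,-0.012,1,0,0,0,0,0,-0.012,1,0,0,0,0,0,-0.012,1]'

```text
time: 39.9
position: [0.5023, -0.11, 0.0802]
ee_rot: [180.0, -0.0, -0.4]
wrist_force: [-6.1, 2.1, 16.0]
opening: 0.0003
grasp_force: 8.2
```

All four plates are stacked in even steps, with far edges at rows 68–104. Now the far end.

send_rows --motion '[0,0,0,0,0,0,1,0,0,0,0,0,0,1,0,0,0,0,0,0.03,1,0,0,0,0.03,0,0.03,1,0,0,0,0.06,0,0.03,1,0,0,0,0.06,0,0.015,1,0,0,0,0.06,0,0.006,1,0,0,0,0.06,0,0.003,1,0,0,0,0.06,0,0.001,1,0,0,0,0.06,0,0,1]'

```text
time: 40.9
position: [0.5606, -0.1093, 0.0801]
ee_rot: [-179.9, 0.2, -0.4]
wrist_force: [-10.9, 4.7, 28.5]
opening: 0.0003
grasp_force: 14.0
```

send_rows --motion '[0,0,0,0,0,0,1,0,0,0,0,0,0,1,0,0,0,0,0,0,1]'

```text
time: 41.2
position: [0.5605, -0.1093, 0.0801]
ee_rot: [-179.9, 0.1, -0.4]
wrist_force: [-8.7, 4.5, 22.5]
opening: 0.0005
grasp_force: 11.4
```

send_rows --motion '[0,0,0,0,0,0.04,1,0,0,0,0,0,0.07,1,0,0,0,-0.02,-0.045,0.07,1,0,0,0,-0.04,-0.09,0.07,1,0,0,0,-0.06,-0.135,0.07,1,0,0,0,-0.08,-0.177,0.07,1,0,0,0,-0.08,-0.177,0.05,1,0,0,0,-0.08,-0.177,0.03,1,0,0,0,-0.08,-0.177,0.015,1,0,0,0,-0.08,-0.177,0.01,1]'

```text
time: 42.2
position: [0.4797, -0.2852, 0.0846]
ee_rot: [-179.8, 0.2, -0.4]
wrist_force: [-1.1, 1.0, 1.9]
opening: 0.0008
grasp_force: 1.0
```

send_rows --motion '[0,0,0,0,0,-0.005,1,0,0,0,0,0,-0.01,1,0,0,0,0,0,-0.015,1,0,0,0,0,0,-0.02,1,0,0,0,0,0,-0.025,1,0,0,0,0,0,-0.03,1,0,0,0,0,0,-0.034,1,0,0,0,0,0,-0.038,1,0,0,0,0,0,-0.038,1]'

```text
time: 43.1
position: [0.4811, -0.2872, 0.0494]
ee_rot: [180.0, 0.1, -0.4]
wrist_force: [-5.6, -0.5, 6.4]
opening: 0.0006
grasp_force: 3.4
```

send_rows --motion '[0,0,0,0,0,-0.001,1,0,0,0,0,0,-0.002,1,0,0,0,0,0,-0.002,1,0,0,0,0,0,-0.002,1]'

```text
time: 43.5
position: [0.4812, -0.2872, 0.0488]
ee_rot: [180.0, 0.1, -0.4]
wrist_force: [-8.3, 0.9, 14.9]
opening: 0.0003
grasp_force: 7.4
```

send_rows --motion '[0,0,0,0,0,-0.001,1,0,0,0,0,0,-0.002,1,0,0,0,0,0,-0.002,1,0,0,0,0,0,-0.002,1,0,0,0,0,0,-0.002,1]'

```text
time: 44.0
position: [0.4812, -0.2873, 0.0483]
ee_rot: [180.0, 0.2, -0.3]
wrist_force: [-12.3, 4.8, 25.0]
opening: 0.0004
grasp_force: 12.5
```

```bash
python3 - <<'E'
from h import *
im=env.read_camera("side")[:,:,::-1]; cv2.imwrite("pics/p1.png",cv2.resize(im[235:384,215:350],None,fx=4,fy=4,interpolation=cv2.INTER_CUBIC))
E
```

```text
(no output)
```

View pics/p1.png

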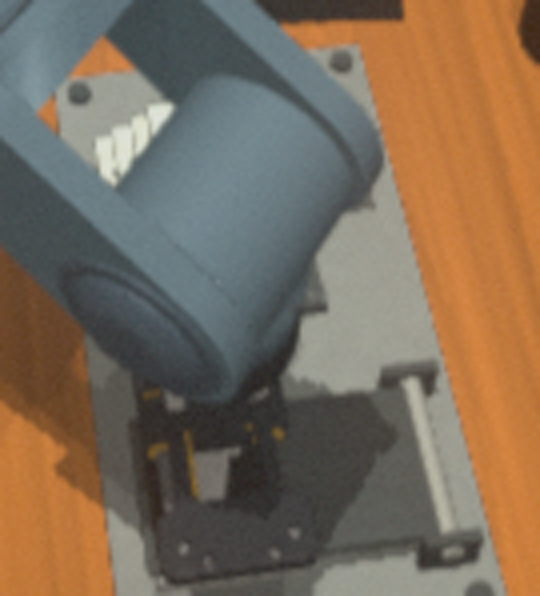

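The view is mostly hidden by the arm. The force has passed 16 N with no further travel and the pad has sunk about 35 mm, so the pedal is at its stop. I let it up gently.

send_rows --motion '[0,0,0,0,0,0.004,1,0,0,0,0,0,0.008,1,0,0,0,0,0,0.013,1,0,0,0,0,0,0.018,1,0,0,0,0,0,0.023,1,0,0,0,0,0,0.028,1,0,0,0,0,0,0.033,1,0,0,0,0,0,0.038,1,0,0,0,0,0,0.045,1,0,0,0,0,0,0.07,1]'

```text
time: 45.05
position: [0.4789, -0.2847, 0.1123]
ee_rot: [-179.7, 0.4, -0.4]
wrist_force: [0.5, 0.2, 0.0]
opening: 0.0005
grasp_force: 0.0
```

send_rows --motion '[0,0,0,0,0,0.03,1,0,0,0,0,0,0.06,1,0,0,0,-0.02,0.03,0.07,1,0,0,0,-0.04,0.06,0.07,1,0,0,0,-0.06,0.09,0.07,1,0,0,0,-0.06,0.11,0.07,1,0,0,0,-0.06,0.11,0.07,1,0,0,0,-0.06,0.11,0.07,1]'

```text
time: 45.85
position: [0.4213, -0.1767, 0.185]
ee_rot: [180.0, 0.1, -0.4]
wrist_force: [-0.3, 0.6, -0.2]
opening: 0.0009
grasp_force: 0.0
```

```bash
python3 - <<'E'
from h import *
s=env.read_state();print(s['position'],s['wrist_force'])
i=env.camera_info("wrist"); print(i)
im=env.read_camera("wrist")[:,:,::-1]; cv2.imwrite("pics/end.png",im)
E
```

```text
[ 0.42125461 -0.17673977  0.18497049] [-0.33184529  0.57288348 -0.21761157]
{'fx': 297.3186396354542, 'fy': 297.3186396354542, 'cx': 254.4481820959416, 'cy': 193.81323009002048, 'xyz': array([ 0.49627067, -0.17831528,  0.36245318]), 'orientation': array([-1.50066361e+01, -2.61426092e-02, -9.03463928e+01])}
```

View pics/end.png

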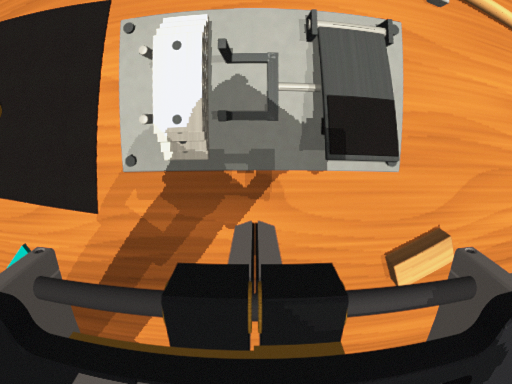

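The pile is square against the pins, with its edge at column ~153. The prongs are back and the pedal is up. One quick check of the plate y positions before I hand in.

```bash
python3 - <<'E'
from h import *
im=cv2.imread("pics/end.png"); i=env.camera_info("wrist")
for r in (60,75,105): 
    row=im[r,140:225].min(1); print(r,row.tolist())
for r in (60,105):
    print(onz(i,[153,153],[r,r],.08,True).round(4)[0], [onz(i,[u],[r],.08,True)[0,1].round(4) for u in (200,204,208)])
E
```

```text
60 [174, 174, 173, 172, 171, 173, 173, 174, 172, 173, 166, 156, 192, 242, 242, 242, 241, 243, 242, 243, 242, 242, 242, 242, 242, 242, 242, 242, 242, 242, 242, 243, 242, 243, 242, 243, 242, 242, 242, 242, 242, 241, 242, 243, 242, 242, 242, 243, 242, 242, 243, 243, 242, 242, 242, 243, 243, 243, 243, 243, 245, 223, 110, 71, 73, 79, 74, 65, 92, 104, 106, 129, 149, 151, 146, 150, 149, 145, 144, 149, 147, 151, 151, 151, 111]
75 [179, 179, 178, 177, 177, 176, 176, 175, 176, 178, 178, 178, 214, 243, 243, 241, 242, 241, 244, 242, 243, 242, 242, 242, 242, 243, 242, 242, 243, 242, 242, 242, 242, 242, 242, 242, 242, 243, 242, 242, 242, 243, 242, 242, 243, 242, 242, 242, 242, 242, 243, 242, 242, 242, 242, 243, 242, 242, 243, 243, 245, 227, 100, 66, 72, 77, 113, 85, 94, 104, 104, 127, 174, 176, 175, 176, 175, 175, 173, 170, 172, 171, 169, 172, 172]
105 [174, 174, 177, 177, 177, 176, 174, 175, 175, 173, 173, 174, 197, 236, 243, 242, 242, 243, 241, 242, 242, 242, 243, 242, 242, 243, 242, 242, 242, 243, 242, 242, 242, 242, 242, 242, 242, 242, 242, 242, 243, 242, 242, 242, 243, 243, 242, 243, 242, 242, 242, 243, 243, 243, 242, 234, 182, 173, 176, 176, 173, 162, 98, 95, 73, 86, 73, 72, 84, 105, 103, 104, 103, 106, 106, 104, 104, 106, 102, 101, 102, 104, 102, 106, 103]
[ 0.5561 -0.0807  0.08  ] [np.float64(-0.1278), np.float64(-0.1317), np.float64(-0.1355)]
[ 0.5109 -0.0803  0.08  ] [np.float64(-0.1275), np.float64(-0.1313), np.float64(-0.1352)]
```

send_rows --motion '[0,0,0,0,0.03,0,1,0,0,0,0,0.06,0,1,0,0,0,0,0.095,0,1,0,0,0,0,0.095,0,1,0,0,0,0,0.095,0,1,0,0,0,0,0.095,0,1]'

```text
time: 46.5
position: [0.4218, -0.0828, 0.1852]
ee_rot: [180.0, 0.0, -0.5]
wrist_force: [-0.3, 0.7, -0.1]
opening: 0.0006
grasp_force: 0.0
```

```bash
python3 - <<'E'
from h import *
i=env.camera_info("wrist"); im=env.read_camera("wrist")[:,:,::-1]; cv2.imwrite("pics/e2.png",im); print(i['xyz'])
u0,v0=190,0
cv2.imwrite("pics/e2c.png",cv2.resize(im[0:185,190:390],None,fx=3.2,fy=3.2,interpolation=cv2.INTER_CUBIC))
for r in (60,75,105):print(r,im[r,215:300].min(1).tolist())
E
```

```text
[ 0.49671663 -0.08451041  0.36268425]
60 [190, 191, 190, 193, 192, 192, 191, 194, 195, 194, 194, 178, 172, 172, 171, 170, 172, 153, 110, 94, 92, 91, 92, 92, 93, 72, 63, 63, 63, 64, 64, 65, 126, 235, 249, 248, 247, 247, 247, 247, 248, 247, 247, 247, 247, 247, 248, 247, 247, 247, 247, 247, 247, 247, 247, 247, 247, 248, 247, 247, 247, 247, 247, 247, 247, 247, 247, 247, 247, 247, 247, 248, 247, 247, 248, 247, 247, 247, 247, 247, 247, 247, 247, 249, 249]
75 [194, 195, 194, 194, 194, 195, 195, 197, 198, 198, 194, 196, 196, 195, 196, 193, 193, 193, 189, 189, 189, 190, 172, 171, 171, 170, 168, 168, 171, 167, 169, 166, 166, 238, 248, 248, 247, 247, 247, 247, 247, 248, 247, 247, 248, 247, 246, 247, 247, 247, 247, 247, 247, 247, 247, 247, 247, 247, 247, 247, 247, 248, 247, 247, 247, 247, 248, 247, 247, 247, 247, 247, 247, 247, 247, 247, 248, 247, 247, 247, 247, 247, 247, 248, 248]
105 [113, 115, 113, 114, 113, 113, 117, 115, 112, 112, 112, 110, 112, 111, 113, 112, 111, 114, 112, 113, 115, 102, 89, 87, 87, 89, 88, 88, 88, 91, 90, 85, 80, 159, 181, 185, 185, 181, 183, 185, 183, 183, 186, 188, 187, 186, 186, 188, 190, 187, 190, 193, 191, 189, 182, 185, 204, 217, 218, 219, 226, 244, 248, 248, 248, 247, 247, 247, 247, 247, 248, 247, 248, 247, 247, 247, 247, 247, 247, 247, 247, 247, 247, 248, 248]
```

View pics/e2c.png

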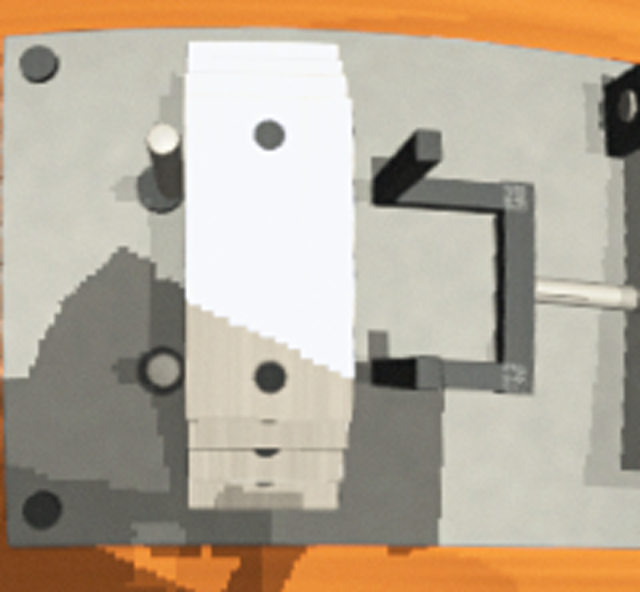

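The view from overhead shows all four plates in line, about 1 mm from the pins and square, with the pedal up. I'm handing in.

```bash
python3 -c "
from workcell import env
print(env.job_done())"
```

```text
the job is handed in; nothing more can be done
None
```

I stacked all four plates on the riser, pressed each at both ends, squared the pile with the pedal and handed it in; the last view showed it flat, within about 1 mm of the pins and with the pedal up, but no verdict came back, and the 140 mm plate's near-end press last read 12.8 N, under the 15 N asked but over the 9 N judged.

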